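# Change the reagent cassettes in the analyser dock

## Task

Slide the steel discard tray up against the open mouth of the reagent dock, then press the dock's spring ejector slide fully in so that both used cassettes are pushed out into the tray, and let the slide spring back. Then put the two fresh cassettes from the bench one by one into the two empty lanes, each standing flat on the lane floor with its length along the lane and not sticking out. The used cassettes are contaminated, so do not touch them with the robot, and leave the three small jars where they stand.

Things in the scene. Friction and masses are not known exactly. Their poses are not given: they have to be found in the camera images.
- dock: fixed grey dock, 132 mm in x; origin on the bench under its middle. Two lanes along its y axis, centred at x = -33 and +33 mm, each 50 mm wide; floor 45 mm above the bench, walls 14 mm above the floor (divider 16, outer 8 mm thick). Open mouth at y = +50 mm; the ejector plate closes the lanes at y = -53 mm; dock ends at y = -72 mm. A cassette stands best at y = 0, its y axis along the dock's
- ejector (a joint): travel of the aluminium ejector slide in m: 0 at rest, 0.104 fully pressed towards the mouth (dock +y), when its plate's face is just past the mouth. The spring takes about 3 N at rest and 8 N fully in, plus 2 N when moved at 0.1 m/s
- tab (a point): middle of the back face (towards dock -y) of the ejector's upright push tab; moves with the slide; at rest at dock (0, -63, 105) mm. The aluminium tab is 56 wide (x) x 10 thick (y), 84 to 127 mm above the bench, on a 116 mm wide plate across both lanes
- tray: loose open stainless steel tray 170 (x) x 160 (y) x 30 mm high, walls 4 mm, about 0.45 kg; origin: centre of its underside. It starts on the mouth side of the dock, 40 to 90 mm short of it; up against the mouth its centre is at dock y = 130 mm
- used_a: white plastic reagent cassette: body 44 (x) x 90 (y) x 42 mm high; on top a grip rib along y, 14 thick (x) x 40 long x 30 mm high (72 mm overall), and beyond each end of it a grey cap 22 mm wide, 8 mm high; alike end for end; about 0.12 kg. Origin: centre of underside. Used; starts in the dock lane at dock x = -33 mm
- used_b: white plastic reagent cassette: body 44 (x) x 90 (y) x 42 mm high; on top a grip rib along y, 14 thick (x) x 40 long x 30 mm high (72 mm overall), and beyond each end of it a grey cap 22 mm wide, 8 mm high; alike end for end; about 0.12 kg. Origin: centre of underside. Used; starts in the dock lane at dock x = +33 mm
- fresh_a: white plastic reagent cassette: body 44 (x) x 90 (y) x 42 mm high; on top a grip rib along y, 14 thick (x) x 40 long x 30 mm high (72 mm overall), and beyond each end of it a grey cap 22 mm wide, 8 mm high; alike end for end; about 0.12 kg. Origin: centre of underside. Fresh; starts on the bench to the robot's right, beyond the dock's ejector end
- fresh_b: white plastic reagent cassette: body 44 (x) x 90 (y) x 42 mm high; on top a grip rib along y, 14 thick (x) x 40 long x 30 mm high (72 mm overall), and beyond each end of it a grey cap 22 mm wide, 8 mm high; alike end for end; about 0.12 kg. Origin: centre of underside. Fresh; starts on the bench to the robot's right, beyond the dock's ejector end
- jar_far: bystander: small amber capped jar, 40 mm diameter, 70 mm high, beyond the dock; origin: centre of underside
- jar_mid: bystander: small white capped jar, 40 mm diameter, 65 mm high, between fresh cassettes and dock, on the far side; origin: centre of underside
- jar_near: bystander: small clear capped jar, 40 mm diameter, 50 mm high, near the robot; origin: centre of underside

How it is judged:
By the outcome, as a careful person would: the job done as asked, in the order asked, and still so for the second after the job is handed in, with the robot touching nothing.
It also fails if it takes over 67 s, if anything falls off the work surface, if the arm or the gripper's body presses on something with over 40 N, if the wrist force passes 120 N, or if a joint passes its speed limit or range.

## Robot

A 7-joint arm with a two-finger parallel gripper is mounted at the origin on the work surface. World frame = base frame: x ahead of the robot, y to its left, z up, the work surface at z = 0. Lengths are in mm, angles in rad, forces in N, time in s.
With the tool pointing down it reaches from about 400 to 900 mm from the base axis. Payload 5.5 kg.
Tool frame: the origin (TCP) lies midway between the tips of the shut fingers; the grasp point (between the pads) lies 19 mm behind it (manip.pinch_z is the distance from the TCP to the grasp point, in mm); z points along the fingers, y is the line along which they close (so a half turn about z gives the same grasp; the last joint's range is limited). The gripper opens to 92 mm and grips with 3 to 60 N. Pads are 19 mm wide; open, the fingers measure 130 mm over their backs; the gripper's body (75 mm by 190 mm) begins 47 mm behind the grasp point.
Start: joints at [1.471, 0.501, -0.427, 1.55, 0.221, 1.138, -0.21], TCP at [230.713, -607.677, 226.729] pointing down, gripper open.
Joint ranges: [-2.88, 2.88], [-0.31, 2.03], [-1.54, 1.56], [0.2, 2.42], [-1.41, 4.55], [0.19, 2.02], [-2.57, 2.57]. Speed limits (rad/s): [2.57, 2.57, 3.14, 3.14, 3.14, 3.14, 3.14].

## Interface

Orientations are given as a rotation vector (axis times angle).
In Python, from plant import manip gives the robot as it stands. The module is installed in compiled form; this text tells all that it offers.
- The arm moves only by the shell command python3 -m inch 'ROWS' [OPENING] [FORCE]. ROWS is a JSON object of lists of equal length, an entry for each row: "translation": the shift along the world's x, y, z in units of 150 mm (1.0 is 150 mm), a list of three; "angular": the turn, a rotation vector about the world's x, y, z in units of 120 degrees (1.0 is 120 degrees), a list of three. A call has exactly 5 rows; each row is the pose to reach, as a shift and turn from the pose commanded when the call began; what a row does not reach only later rows make up. A row lasts 1/12 s, in which the tool goes at most 41.7 mm and 7.16 degrees, less where a joint would pass 70% of its speed; a pose out of reach is approached as far as the arm can. A call with a number of a shift or a turn outside -1 to 1 is refused whole. A call with a gripper value outside its range is refused whole. OPENING is the opening, from -1 (shut) to 1 (fully open), set as the call begins (- or left out, the last holds). The fingers move at their own pace and stop on an object; FORCE is the grip in N (left out, the last holds). Time passes only in rows, so rows that repeat a pose let the fingers close, or fill a call up. It gives the time, the measured TCP pose, the force, the opening and the grip force at its end, in the units of the state.
- manip.observe(): the state, without advancing time (a new reading comes with each control period).
- manip.camera(name): name is "side" or "top" or "wrist"; returns (picture, depth): 384x512x3 uint8, blue, green, red; 384x512 float32, mm along the optical axis (not along the pixel's ray), 0 where there is no reading.
- manip.camera_info(name): a dict with "intrinsics" (3x3 intrinsics, pixels), "distortion" ([k1, k2, p1, p2, k3] as OpenCV has them; the pictures are not rectified), "R" (3x3) and "t" (3): a world point X has camera coordinates R X + t. Camera axes: x right, y down, z forward; pixel columns grow to the right and rows downward; lengths in mm; the calibration is good to about 2 mm. A picture is of the moment at which its call begins: read the wrist's pose just before it. camera_info takes no time and is no camera call; for the wrist camera it gives the pose at the moment of the call.
- manip.finish_job(): hands the job in; it is judged then, once.
The state is a dict: "time_s": time; "joints": joint angles; "joint_vel": joint speeds; "effort": joint torques, N m; "position": TCP position; "eef_rot": TCP orientation; "ft_force": force on the tool from outside, world axes, zero at the start; "ft_torque": the same for the moment, N m; "gripper_width": finger opening in mm; "finger_force": force on a finger pad.
Only numpy, scipy, OpenCV 4.12 (cv2) and the standard library are available. Lean on these libraries where they do the work, as an engineer would, in place of code of your own. Each camera call takes 0.05 s, during which the arm holds its last target. There are 200 camera calls.

## Working session

There is one attempt and no reset: what is moved stays moved. The work goes in short steps, Python scripts to look and compute and a shell command to move; the robot and the scene stay as the last step left them, time stands still between calls to the robot, and variables do not carry over. Pictures are saved under pics/ and viewed, at most 10 in all, crops included, and the job is handed in when it is done.

```bash
mkdir -p pics; ls
cat > h.py <<'E'
import numpy as np, cv2
from plant import manip
def snap(name,fn=None):
    info=manip.camera_info(name); img,d=manip.camera(name)
    if fn: cv2.imwrite('pics/'+fn,img)
    return img,d,info
def cloud(d,info):
    K=np.array(info['intrinsics'],float);D=np.array(info['distortion'],float)
    h,w=d.shape;u,v=np.meshgrid(np.arange(w),np.arange(h))
    n=cv2.undistortPoints(np.stack([u,v],-1).reshape(-1,1,2).astype(np.float64),K,D).reshape(h,w,2)
    P=np.dstack([n[...,0]*d,n[...,1]*d,d])
    return (P-np.array(info['t']).reshape(3))@np.array(info['R'])
E
python3 - <<'E'
from h import *
print({k:np.round(v,3) for k,v in manip.observe().items()})
for c in ('top','side'):
    img,d,i=snap(c,c+'0.png'); np.savez('pics/'+c+'0.npz',img=img,d=d,X=cloud(d,i))
    print(c,-np.array(i['R']).T@np.array(i['t']))
a=cv2.imread('pics/top0.png');b=cv2.imread('pics/side0.png')
E
```

```text
pics
{'time_s': np.float64(0.0), 'joints': array([ 1.471,  0.502, -0.427,  1.551,  0.221,  1.138, -0.21 ]), 'joint_vel': array([ 0.   ,  0.001, -0.001, -0.   ,  0.   , -0.   , -0.001]), 'effort': array([-0.0000e+00, -5.6658e+01, -5.8170e+00, -2.7910e+01, -6.9000e-02,
        3.1000e-02,  0.0000e+00]), 'position': array([ 230.364, -607.037,  225.659]), 'eef_rot': array([-3.088e+00, -5.670e-01,  1.000e-03]), 'ft_force': array([ 0.028, -0.039,  0.028]), 'ft_torque': array([-0.032, -0.01 , -0.034]), 'finger_force': np.float64(0.0), 'gripper_width': np.float64(91.436)}
top [ 448.12693064  -77.69354157 1044.26595556]
side [429.64495134 847.21056807 798.23320541]
```

View pics/top0.png

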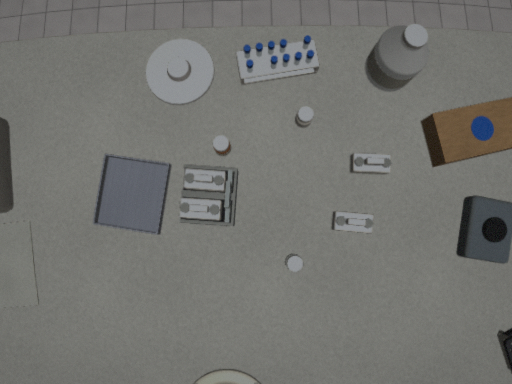

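View pics/side0.png

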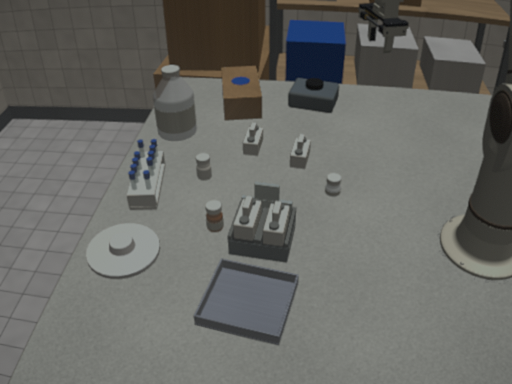

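The top view shows the tray at (133,194), the dock at (208,195) with its mouth to the left (+y) and the tab at (228,195). The fresh cassettes are at (372,163) and (354,222), and the jars at (221,144), (305,116) and (294,263).

```bash
cat > m.py <<'E'
from h import *
def rect(X,box,zr,n=1):
    # box in pixels u0,v0,u1,v1
    u0,v0,u1,v1=box;P=X[v0:v1,u0:u1].reshape(-1,3);m=(P[:,2]>zr[0])&(P[:,2]<zr[1])
    Q=P[m].astype(np.float32)
    (c,s,a)=cv2.minAreaRect(Q[:,:2]);
    return np.round(c,1),np.round(s,1),round(a,1),np.round(Q.mean(0),1),len(Q)
E
python3 - <<'E'
from m import *
X=np.load('pics/top0.npz')['X']
print('bench z',X[300,100],X[330,400],X[250,250])
print('tray',rect(X,(85,145,180,245),(15,45)))
print('dock',rect(X,(174,158,245,232),(30,140)))
print('tab',rect(X,(174,158,250,232),(119,140)))
for n,b in dict(fa=(345,145,398,180),fb=(325,205,380,238)).items():
    print(n,rect(X,b,(30,52)),'\n  rib',rect(X,b,(60,90)))
for n,b in dict(ua=(176,197,226,225),ub=(176,165,226,193)).items(): print(n,rect(X,b,(75,95)),'\n rib',rect(X,b,(106,125)))
for n,b in dict(far=(210,132,235,158),mid=(292,102,320,130),near=(282,252,306,276)).items(): print(n,rect(X,b,(25,80)))
# tab and dock via side camera cross check
Y=np.load('pics/side0.npz')['X']
print('side tab',rect(Y,(245,178,290,210),(100,140)))
print('side fa',rect(Y,(240,120,270,158),(60,90)),'fb',rect(Y,(285,130,315,170),(60,90)))
print('side tray',rect(Y,(190,255,305,340),(20,45)))
E
```

```text
bench z [272.51611081 301.99361815   2.38417834] [ 448.12693064  -77.69354157 1044.26595556] [387.25460494 -63.90193947   2.5689391 ]Traceback (most recent call last):
  File "<stdin>", line 4, in <module>
  File "m.py", line 6, in rect
    (c,s,a)=cv2.minAreaRect(Q[:,:2]);
            ~~~~~~~~~~~~~~~^^^^^^^^^
cv2.error: OpenCV(4.12.0) /io/opencv/modules/imgproc/src/convhull.cpp:143: error: (-215:Assertion failed) total >= 0 && (depth == CV_32F || depth == CV_32S) in function 'convexHull'
```

```bash
sed -i 's/    (c,s,a)=/    if len(Q)<5: return len(Q)\n    (c,s,a)=/' m.py
python3 - <<'E'
from m import *
Z=np.load('pics/top0.npz');X=Z['X'];d=Z['d']
print('invalid in tray',(d[155:235,100:168]==0).mean(),'tab',(d[165:225,222:235]==0).mean())
print('tray',rect(X,(85,145,180,245),(12,45)))
print('dock',rect(X,(174,158,245,232),(48,80)))
print('tab',rect(X,(174,158,250,232),(119,140)))
for n,b in dict(fa=(345,145,398,180),fb=(325,205,380,238)).items():
    print(n,rect(X,b,(30,52)),'\n  rib',rect(X,b,(60,90)))
for n,b in dict(ua=(176,197,226,225),ub=(176,165,226,193)).items(): print(n,rect(X,b,(75,95)),'\n rib',rect(X,b,(106,125)))
for n,b in dict(far=(210,132,235,158),mid=(292,102,320,130),near=(282,252,306,276)).items(): print(n,rect(X,b,(25,80)))
Y=np.load('pics/side0.npz')['X']
print('side tab',rect(Y,(245,178,290,210),(100,140)))
print('side dock',rect(Y,(220,190,300,260),(48,70)))
print('side fa',rect(Y,(240,120,270,158),(60,90)),'fb',rect(Y,(285,130,315,170),(60,90)))
print('side tray',rect(Y,(190,255,305,340),(12,45)))
big=cv2.resize(Z['img'][140:250,85:245],None,fx=5,fy=5,interpolation=cv2.INTER_CUBIC);cv2.imwrite('pics/crop1.png',big)
E
```

```text
invalid in tray 0.003676470588235294 tab 0.001282051282051282Traceback (most recent call last):
  File "<stdin>", line 4, in <module>
  File "m.py", line 7, in rect
    (c,s,a)=cv2.minAreaRect(Q[:,:2]);
            ~~~~~~~~~~~~~~~^^^^^^^^^
cv2.error: OpenCV(4.12.0) /io/opencv/modules/imgproc/src/convhull.cpp:143: error: (-215:Assertion failed) total >= 0 && (depth == CV_32F || depth == CV_32S) in function 'convexHull'
```

Contiguity is the problem: the slice has to be made contiguous.

```bash
sed -i 's/minAreaRect(Q\[:,:2\])/minAreaRect(np.ascontiguousarray(Q[:,:2]))/' m.py
python3 - <<'E'
from m import *
Z=np.load('pics/top0.npz');X=Z['X'];d=Z['d']
print('tray',rect(X,(85,145,180,245),(12,45)))
print('dock',rect(X,(174,158,245,232),(48,80)))
print('tab',rect(X,(174,158,250,232),(119,140)))
for n,b in dict(fa=(345,145,398,180),fb=(325,205,380,238)).items():
    print(n,rect(X,b,(30,52)),'\n  rib',rect(X,b,(60,90)))
for n,b in dict(ua=(176,197,226,225),ub=(176,165,226,193)).items(): print(n,rect(X,b,(75,95)),'\n rib',rect(X,b,(106,125)))
for n,b in dict(far=(210,132,235,158),mid=(292,102,320,130),near=(282,252,306,276)).items(): print(n,rect(X,b,(25,80)))
Y=np.load('pics/side0.npz')['X']
print('side tab',rect(Y,(245,178,290,210),(100,140)))
print('side dock',rect(Y,(220,190,300,260),(48,70)))
print('side fa',rect(Y,(240,120,270,158),(60,90)),'fb',rect(Y,(285,130,315,170),(60,90)))
print('side tray',rect(Y,(190,255,305,340),(12,45)))
big=cv2.resize(Z['img'][140:250,85:245],None,fx=5,fy=5,interpolation=cv2.INTER_CUBIC);cv2.imwrite('pics/crop1.png',big)
E
```

```text
tray (array([527.1, 214.7]), array([162.7, 171.5]), 80.0, array([529.1, 217.6,  26.5], dtype=float32), 822)
dock (array([517.9,  27.5]), array([123.1, 132.8]), 84.6, array([515.5,  19.5,  60.2], dtype=float32), 1044)
tab (array([516. ,  16.3]), array([85. , 77.5]), 84.6, array([515.6,  -2.4, 125.3], dtype=float32), 189)
fa (array([ 583.6, -353.3]), array([91.2, 45.3]), 87.0, array([ 582.9, -350.8,   43.4], dtype=float32), 577) 
  rib (array([ 583.6, -353.7]), array([39.4, 13.6]), 87.4, array([ 583.5, -352.5,   71.1], dtype=float32), 120)
fb (array([ 447.4, -305.2]), array([90.4, 45.2]), 83.0, array([ 447.4, -302.3,   43.6], dtype=float32), 593) 
  rib (array([ 447.5, -304.3]), array([42. , 14.1]), 82.8, array([ 447.6, -302.8,   72. ], dtype=float32), 123)
ua (array([485.4,  36.8]), array([103.2,  46.4]), 83.4, array([485. ,  39.8,  88.2], dtype=float32), 610) 
 rib (array([484.1,  24.7]), array([78.8, 13.8]), 83.8, array([486. ,  42.4, 117.6], dtype=float32), 129)
ub (array([550.5,  33.1]), array([91.3, 45.1]), 84.1, array([548.7,  31.2,  88.1], dtype=float32), 588) 
 rib (array([550
[... 271 characters left out ...]
6,   58.3], dtype=float32), 283)
near (array([ 357.8, -164.2]), array([34.8, 36. ]), 87.7, array([ 357.9, -163.9,   50.2], dtype=float32), 221)
side tab (array([517. ,  14.2]), array([78.1, 80.8]), 0.5, array([516.3,   2.3, 114.7], dtype=float32), 438)
side dock (array([536.9,  26.9]), array([124.6, 171. ]), 85.0, array([514.6,  50.8,  58. ], dtype=float32), 920)
side fa (array([ 585.9, -351.3]), array([40.1, 13.6]), 84.1, array([ 585.9, -348. ,   68.2], dtype=float32), 56) fb (array([ 447.7, -302.7]), array([43.3, 13.5]), 80.3, array([ 448.3, -298.1,   68.7], dtype=float32), 60)
side tray (array([523.2, 189.1]), array([217.2, 172.5]), 80.2, array([528.2, 213.5,  22.6], dtype=float32), 1589)
```

View pics/crop1.png

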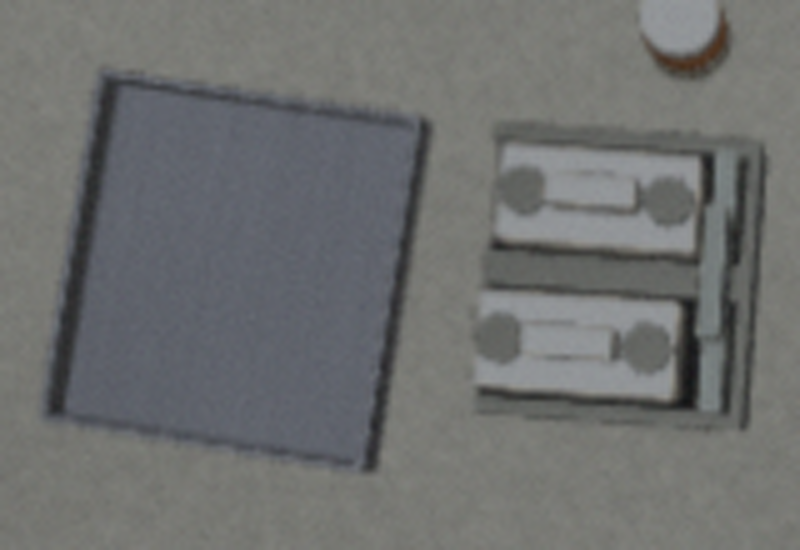

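The crop confirms the tray (yaw about −10°) and the dock (yaw about −5.4°, origin about (518.9, 38.5)). Both used cassettes are in their lanes, and the tab is on the right.

I'll grip the tray's near side wall with the tool's y axis along x, then drag the tray to the dock.

```bash
python3 -m inch '{"translation":[[1,0.85,0],[1,0.85,0],[1,0.85,0],[1,0.85,0],[1,0.85,0]],"angular":[[0,0,0.25],[0,0,0.25],[0,0,0.25],[0,0,0.25],[0,0,0.25]]}' 1 40
python3 -m inch '{"translation":[[0.6,1,0],[0.6,1,0],[0.6,1,0],[0.6,1,0],[0.6,1,0]],"angular":[[0,0,0.243],[0,0,0.243],[0,0,0.243],[0,0,0.243],[0,0,0.243]]}'
```

```text
time_s: 0.52
position: [383.8, -476.5, 226.6]
eef_rot: [-2.83, -1.361, -0.003]
ft_force: [0.4, -0.2, 0.5]
gripper_width: 91.7
finger_force: 0.0
time_s: 0.93
position: [475.1, -321.3, 227.2]
eef_rot: [-2.39, -2.037, -0.007]
ft_force: [0.5, 1.4, 0.7]
gripper_width: 91.4
finger_force: 0.0
```

```bash
python3 -m inch '{"translation":[[0,1,0],[0,1,0],[0,1,0],[0,1,0],[0,1,0]],"angular":[[0,0,0],[0,0,0],[0,0,0],[0,0,0],[0,0,0]]}'
python3 -m inch '{"translation":[[0,1,0],[0,1,0],[0,1,0],[0,1,0],[0,1,0]],"angular":[[0,0,0],[0,0,0],[0,0,0],[0,0,0],[0,0,0]]}'
python3 -m inch '{"translation":[[-0.1,1,0],[-0.1,1,0],[-0.1,1,0],[-0.1,1,0],[-0.1,1,0]],"angular":[[0,0,0],[0,0,0],[0,0,0],[0,0,0],[0,0,0]]}'
python3 -m inch '{"translation":[[-0.1,0.66,-0.7],[-0.1,0.66,-0.7],[-0.1,0.66,-0.7],[-0.1,0.66,-0.7],[-0.1,0.66,-0.7]],"angular":[[0,0,0],[0,0,0],[0,0,0],[0,0,0],[0,0,0]]}'
python3 - <<'E'
from m import *
img,d,i=snap('wrist','w1.png');X=cloud(d,i)
print(manip.observe()['position'],manip.observe()['eef_rot'])
m=(X[...,2]>20)&(X[...,2]<40);print(m.sum())
np.savez('pics/w1.npz',X=X,d=d)
E
```

```text
time_s: 1.35
position: [470.7, -173.1, 226.9]
eef_rot: [-2.397, -2.028, -0.001]
ft_force: [-0.5, -0.6, 0.0]
gripper_width: 91.9
finger_force: 0.0
time_s: 1.77
position: [470.5, -24.1, 227.2]
eef_rot: [-2.399, -2.027, -0.003]
ft_force: [-0.4, -0.2, -0.5]
gripper_width: 91.6
finger_force: 0.0
time_s: 2.18
position: [454.9, 125.5, 227.3]
eef_rot: [-2.399, -2.026, -0.004]
ft_force: [0.9, 0.2, 1.2]
gripper_width: 91.6
finger_force: 0.0
time_s: 2.6
position: [437.9, 220.2, 118.5]
eef_rot: [-2.4, -2.021, 0.007]
ft_force: [0.1, 0.1, 0.6]
gripper_width: 91.7
finger_force: 0.0
[439.3492554  218.82679375 119.99568607] [-2.40322069 -2.02004242  0.00561396]
2958
```

View pics/w1.png

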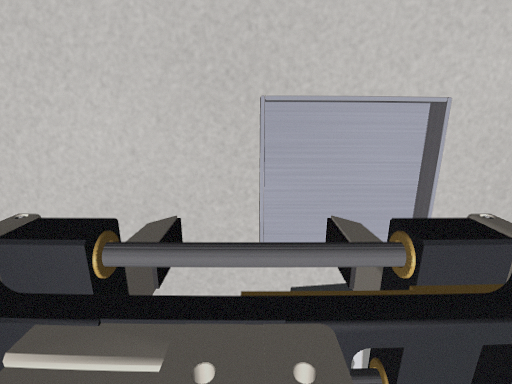

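The wrist view shows the tray's near wall (column 262) between the two fingers (columns 165 and 345). Next I lower and grip.

```bash
python3 -m inch '{"translation":[[0.03,0,-0.25],[0.03,0,-0.45],[0.03,0,-0.6],[0.03,0,-0.7],[0.03,0,-0.7]],"angular":[[0,0,0],[0,0,0],[0,0,0],[0,0,0],[0,0,0]]}'
python3 -m inch '{"translation":[[0,0,0],[0,0,0],[0,0,0],[0,0,0],[0,0,0]],"angular":[[0,0,0],[0,0,0],[0,0,0],[0,0,0],[0,0,0]]}' -1 40
python3 -m inch '{"translation":[[0,0,0],[0,0,0],[0,0,0],[0,0,0],[0,0,0]],"angular":[[0,0,0],[0,0,0],[0,0,0],[0,0,0],[0,0,0]]}'
```

```text
time_s: 3.07
position: [445.2, 215.3, 14.9]
eef_rot: [2.41, 2.014, -0.007]
ft_force: [-0.3, -0.5, 0.4]
gripper_width: 91.6
finger_force: 0.0
time_s: 3.48
position: [446.1, 218.9, 17.8]
eef_rot: [2.407, 2.017, 0.003]
ft_force: [1.4, -0.3, 0.9]
gripper_width: 63.1
finger_force: 0.0
time_s: 3.9
position: [445.1, 218.9, 16.7]
eef_rot: [-2.407, -2.019, 0.0]
ft_force: [0.3, -0.5, 0.1]
gripper_width: 29.8
finger_force: 0.0
```

```bash
python3 -m inch '{"translation":[[0,0,0],[0,0,0],[0,0,0],[0,0,0],[0,0,0]],"angular":[[0,0,0],[0,0,0],[0,0,0],[0,0,0],[0,0,0]]}'
python3 -m inch '{"translation":[[0.01,-0.06,0],[0.01,-0.12,0],[0.02,-0.18,0],[0.02,-0.24,0],[0.026,-0.3,0]],"angular":[[0,0,0.01],[0,0,0.02],[0,0,0.03],[0,0,0.038],[0,0,0.038]]}'
python3 - <<'E'
from m import *
img,d,i=snap('top','top1.png');X=cloud(d,i)
o=manip.observe();print(o['position'],o['eef_rot'],o['ft_force'])
b=(85,145,189,245)
P=X[130:255,85:200].reshape(-1,3)
e=np.array([.0941,.9956]);f=np.array([.9956,-.0941]);r=P[:,:2]-[518.9,38.5]
x=r@f;y=r@e;m=(P[:,2]>12)&(P[:,2]<40)&(y>53)&(abs(x)<110)
# exclude gripper region
q=np.c_[x,y][m].astype(np.float32)
print('far edge of tray, dock coords',np.percentile(q[q[:,0]>-60],[0,1,99,100],axis=0).round(1))
print(cv2.minAreaRect(np.ascontiguousarray(q[q[:,0]>-50])))
cv2.imwrite('pics/crop2.png',cv2.resize(img[140:250,85:245],None,fx=5,fy=5,interpolation=cv2.INTER_CUBIC))
E
```

```text
time_s: 4.32
position: [445.1, 218.8, 16.7]
eef_rot: [-2.407, -2.018, 0.0]
ft_force: [-0.1, 0.2, -0.3]
gripper_width: 3.9
finger_force: 40.0
time_s: 4.73
position: [448.8, 174.6, 16.7]
eef_rot: [-2.322, -2.114, -0.002]
ft_force: [-0.5, 1.9, -2.1]
gripper_width: 3.3
finger_force: 40.0
[449.1205171  172.58217771  16.66240948] [-2.32569061e+00 -2.11167513e+00  8.73760031e-05] [-1.67512862  1.40134359 -0.02286522]
far edge of tray, dock coords [[-58.3  57.8]
 [-55.7  58.5]
 [ 83.4 220.9]
 [ 85.1 222.2]]
((16.722049713134766, 140.29893493652344), (133.9820556640625, 162.08352661132812), 0.9940794110298157)
```

View pics/crop2.png

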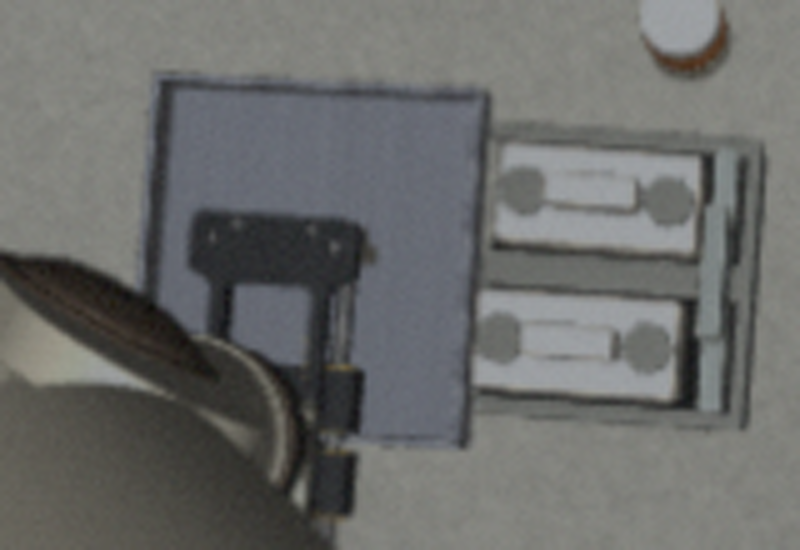

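The crop shows the tray almost at the dock, with about 10 mm to go and about 1° over-rotated. Next is a slow final approach while watching the force.

```bash
python3 -m inch '{"translation":[[0,-0.015,0],[0,-0.03,0],[-0.005,-0.04,0],[-0.005,-0.05,0],[-0.005,-0.05,0]],"angular":[[0,0,-0.003],[0,0,-0.008],[0,0,-0.008],[0,0,-0.008],[0,0,-0.008]]}'
python3 -m inch '{"translation":[[0,-0.005,0],[0,-0.01,0],[0,-0.015,0],[0,-0.02,0],[0,-0.02,0]],"angular":[[0,0,0],[0,0,0],[0,0,0],[0,0,0],[0,0,0]]}'
```

```text
time_s: 5.2
position: [448.3, 166.1, 16.7]
eef_rot: [2.343, 2.093, -0.0]
ft_force: [-0.2, 1.2, -2.8]
gripper_width: 4.0
finger_force: 40.0
time_s: 5.62
position: [448.1, 164.9, 16.7]
eef_rot: [-2.34, -2.093, -0.003]
ft_force: [-0.3, 6.1, -4.6]
gripper_width: 3.3
finger_force: 40.0
```

```bash
python3 -m inch '{"translation":[[0,-0.005,0],[0,-0.01,0],[0,-0.01,0],[0,-0.01,0],[0,-0.01,0]],"angular":[[0,0,0],[0,0,0],[0,0,0],[0,0,0],[0,0,0]]}'
python3 -m inch '{"translation":[[0,0,0],[0,0,0],[0,0,0],[0,0,0],[0,0,0]],"angular":[[0,0,0],[0,0,0],[0,0,0],[0,0,0],[0,0,0]]}' -0.2
python3 -m inch '{"translation":[[0,0,0.25],[0,0,0.5],[0,0,0.75],[0,0,1],[0,0,1]],"angular":[[0,0,0],[0,0,0],[0,0,0],[0,0,0],[0,0,0]]}'
python3 -m inch '{"translation":[[-0.05,-1,0.4],[-0.05,-1,0.4],[-0.05,-1,0.4],[-0.05,-1,0.4],[-0.05,-1,0.4]],"angular":[[0,0,0],[0,0,0],[0,0,0],[0,0,0],[0,0,0]]}' -1
python3 - <<'E'
from m import *
o=manip.observe();print(o['position'],o['eef_rot'],o['ft_force'],o['gripper_width'])
for c,b in (('top',np.s_[130:255,80:200]),('side',np.s_[230:360,170:320])):
    img,d,i=snap(c,c+'2.png');P=cloud(d,i)[b].reshape(-1,3)
    e=np.array([.0941,.9956]);f=np.array([.9956,-.0941]);r=P[:,:2]-[518.9,38.5]
    x=r@f;y=r@e;m=(P[:,2]>12)&(P[:,2]<36)&(y>45)&(abs(x)<110)&(y<240)
    print(c,cv2.minAreaRect(np.c_[x,y][m].astype(np.float32)))
E
```

```text
time_s: 6.03
position: [448.1, 164.8, 16.8]
eef_rot: [-2.338, -2.093, -0.005]
ft_force: [0.2, 8.2, -5.9]
gripper_width: 3.2
finger_force: 40.0
time_s: 6.45
position: [448.6, 161.1, 16.8]
eef_rot: [2.343, 2.091, -0.001]
ft_force: [0.2, 0.2, 0.8]
gripper_width: 32.3
finger_force: 0.0
time_s: 6.87
position: [452.2, 163.8, 172.9]
eef_rot: [2.339, 2.089, 0.014]
ft_force: [1.4, 0.3, -0.3]
gripper_width: 37.0
finger_force: 0.0
time_s: 7.28
position: [441.7, 3.2, 228.3]
eef_rot: [2.352, 2.076, -0.003]
ft_force: [0.3, 0.7, -0.6]
gripper_width: 7.9
finger_force: 0.0
[441.704655     3.22181012 228.30329588] [ 2.35165135  2.07564764 -0.00295552] [ 0.33846255  0.70558307 -0.60161562] 7.86095368120708
top ((-0.21343994140625, 129.922607421875), (158.45181274414062, 171.10313415527344), 89.93584442138672)
side ((0.03258514404296875, 128.86798095703125), (172.2077178955078, 167.09375), 0.33152422308921814)
```

The tray is flush (dock frame (0, 130), yaw about 0). Next is the ejector: approach behind the tab.

```bash
python3 -m inch '{"translation":[[0.447,-0.48,0],[0.447,-0.48,0],[0.447,-0.48,0],[0.447,-0.48,0],[0.447,-0.48,0]],"angular":[[0,0,0.014],[0,0,0.014],[0,0,0.014],[0,0,0.014],[0,0,0.014]]}' -1 40
python3 -m inch '{"translation":[[0,0,-0.27],[0,0,-0.54],[0,0,-0.75],[0,0,-0.9],[0,0,-0.9]],"angular":[[0,0,0],[0,0,0],[0,0,0],[0,0,0],[0,0,0]]}'
python3 -m inch '{"translation":[[0.01,0.06,0],[0.01,0.12,0],[0.016,0.17,0],[0.021,0.22,0],[0.021,0.22,0]],"angular":[[0,0,0],[0,0,0],[0,0,0],[0,0,0],[0,0,0]]}'
```

```text
time_s: 7.8
position: [507.8, -58.3, 225.8]
eef_rot: [-2.308, -2.127, -0.001]
ft_force: [0.6, 0.3, -0.2]
gripper_width: 0.5
finger_force: 0.0
time_s: 8.22
position: [503.2, -57.2, 87.7]
eef_rot: [-2.302, -2.127, 0.007]
ft_force: [-0.7, 0.6, -0.6]
gripper_width: 0.2
finger_force: 0.0
time_s: 8.63
position: [512.0, -26.0, 93.4]
eef_rot: [2.308, 2.127, 0.001]
ft_force: [-1.3, -2.4, 2.2]
gripper_width: 0.7
finger_force: 1.5
```

```bash
python3 -m inch '{"translation":[[0.005,0.055,0],[0.01,0.11,0],[0.015,0.165,0],[0.02,0.22,0],[0.026,0.275,0]],"angular":[[0,0,0],[0,0,0],[0,0,0],[0,0,0],[0,0,0]]}'
python3 -m inch '{"translation":[[0.005,0.055,0],[0.01,0.11,0],[0.015,0.165,0],[0.02,0.22,0],[0.026,0.275,0]],"angular":[[0,0,0],[0,0,0],[0,0,0],[0,0,0],[0,0,0]]}'
python3 - <<'E'
from m import *
o=manip.observe();r=o['position'][:2]-[518.9,38.5];print(r@[.9956,-.0941],r@[.0941,.9956])
img,d,i=snap('side','s3.png');cv2.imwrite('pics/s3c.png',cv2.resize(img[160:350,180:330],None,fx=4,fy=3))
E
```

```text
time_s: 9.05
position: [515.5, 11.0, 92.9]
eef_rot: [2.312, 2.121, -0.005]
ft_force: [-3.7, -9.7, 8.5]
gripper_width: 0.4
finger_force: 5.1
time_s: 9.47
position: [519.2, 51.6, 92.9]
eef_rot: [2.312, 2.12, -0.006]
ft_force: [-2.3, -9.6, 6.7]
gripper_width: 0.7
finger_force: 4.8
-0.9008295754800766 13.046046576148596
```

View pics/s3c.png

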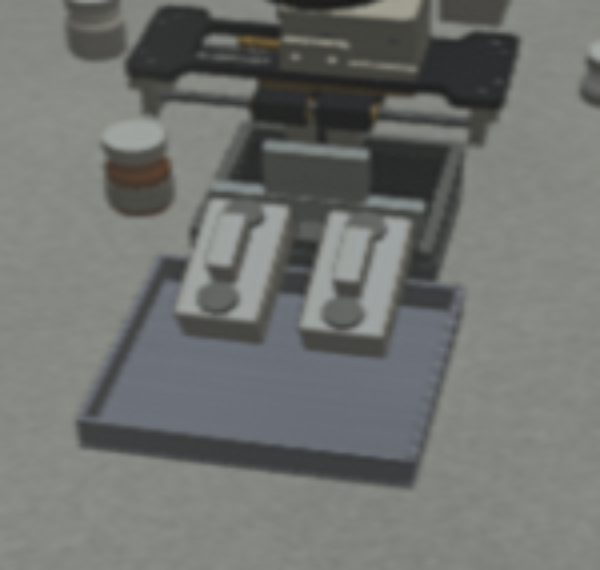

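Both used cassettes are tipping into the tray as planned. I keep pressing to the stop.

```bash
python3 -m inch '{"translation":[[0.003,0.035,0],[0.007,0.07,0],[0.01,0.1,0],[0.012,0.12,0],[0.012,0.125,0]],"angular":[[0,0,0],[0,0,0],[0,0,0],[0,0,0],[0,0,0]]}'
python3 -m inch '{"translation":[[0.001,0.01,0],[0.002,0.02,0],[0.003,0.03,0],[0.003,0.03,0],[0.003,0.03,0]],"angular":[[0,0,0],[0,0,0],[0,0,0],[0,0,0],[0,0,0]]}'
```

```text
time_s: 9.93
position: [520.7, 67.4, 92.7]
eef_rot: [2.312, 2.117, -0.013]
ft_force: [-5.0, -18.4, 12.1]
gripper_width: 0.5
finger_force: 9.4
time_s: 10.35
position: [520.7, 67.4, 92.7]
eef_rot: [2.313, 2.111, -0.021]
ft_force: [-7.4, -25.7, 17.3]
gripper_width: 0.2
finger_force: 13.3
```

Hard stop reached (force rises, no motion). I retract with the slide.

```bash
python3 -m inch '{"translation":[[-0.008,-0.08,0],[-0.014,-0.15,0],[-0.022,-0.23,0],[-0.029,-0.31,0],[-0.037,-0.39,0]],"angular":[[0,0,0],[0,0,0],[0,0,0],[0,0,0],[0,0,0]]}'
python3 -m inch '{"translation":[[-0.008,-0.08,0],[-0.014,-0.15,0],[-0.022,-0.23,0],[-0.029,-0.31,0],[-0.037,-0.39,0]],"angular":[[0,0,0],[0,0,0],[0,0,0],[0,0,0],[0,0,0]]}'
python3 -m inch '{"translation":[[-0.008,-0.08,0],[-0.014,-0.15,0],[-0.022,-0.23,0],[-0.029,-0.29,0],[-0.029,-0.29,0]],"angular":[[0,0,0],[0,0,0],[0,0,0],[0,0,0],[0,0,0]]}'
python3 -m inch '{"translation":[[0,-0.1,0.2],[0,-0.3,0.45],[0,-0.5,0.7],[0,-0.7,0.85],[0,-0.7,0.85]],"angular":[[0,0,0],[0,0,0],[0,0,0],[0,0,0],[0,0,0]]}'  0.2
python3 - <<'E'
from m import *
img,d,i=snap('side','s4.png');c1=cv2.resize(img[160:350,180:330],None,fx=2.6,fy=3)
img,d,i=snap('top','t4.png');np.savez('pics/top4.npz',img=img,X=cloud(d,i));c2=cv2.resize(img[130:250,85:245],None,fx=2.5,fy=4.75)
cv2.imwrite('pics/c4.png',np.hstack([c1,c2[:c1.shape[0]]])[:570,:800]);print(c1.shape,c2.shape)
E
```

```text
time_s: 10.77
position: [516.3, 19.1, 92.5]
eef_rot: [2.311, 2.126, 0.002]
ft_force: [0.1, -2.4, 1.8]
gripper_width: 0.3
finger_force: 1.5
time_s: 11.18
position: [509.7, -38.7, 91.6]
eef_rot: [-2.31, -2.127, -0.001]
ft_force: [0.6, -1.1, 0.0]
gripper_width: 0.2
finger_force: 0.0
time_s: 11.6
position: [505.2, -84.6, 91.4]
eef_rot: [2.315, 2.123, -0.002]
ft_force: [0.2, -0.9, -0.0]
gripper_width: 0.5
finger_force: 0.0
time_s: 12.02
position: [508.0, -193.0, 223.7]
eef_rot: [2.312, 2.115, 0.002]
ft_force: [1.2, -0.7, -0.4]
gripper_width: 29.4
finger_force: 0.0
(570, 390, 3) (570, 400, 3)
```

View pics/c4.png

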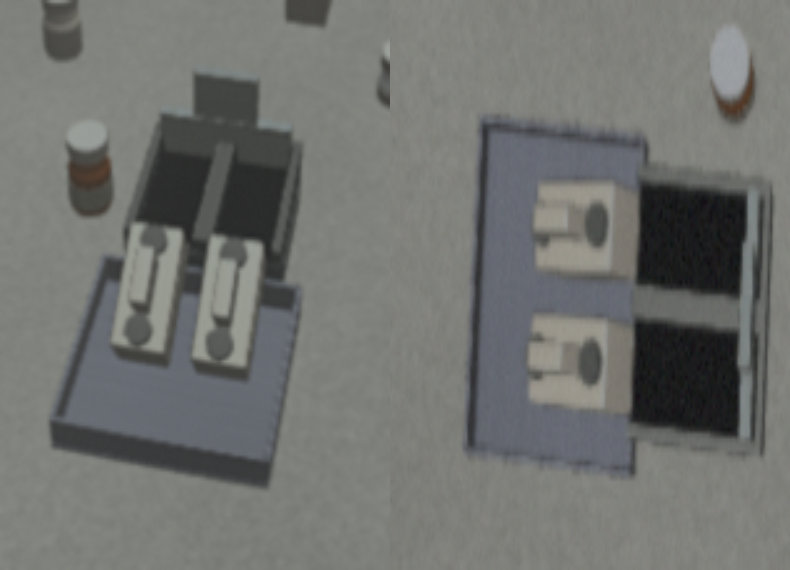

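The slide is back and both used cassettes are nose-down in the tray, with their rear ends leaning at the mouth. I check whether they intrude on the lanes, and refine the lane positions and the fresh cassette poses.

Run:
```python
from m import *
X=np.load('pics/top4.npz')['X']
def dock(P): 
    r=P[:,:2]-[518.9,38.5];return np.c_[r@[.9956,-.0941],r@[.0941,.9956],P[:,2]]
Q=dock(X[130:250,85:250].reshape(-1,3))
w=Q[(Q[:,2]>54)&(Q[:,2]<66)&(Q[:,1]<42)&(abs(Q[:,0])<80)&(Q[:,1]>-80)]
print('walls',cv2.minAreaRect(np.ascontiguousarray(w[:,:2].astype(np.float32))),len(w))
for a,b in((-80,-50),(-20,20),(50,80)):
    s=w[(w[:,0]>a)&(w[:,0]<b)&(w[:,1]>-45)];print('wall x',np.percentile(s[:,0],[2,50,98]).round(1),'slope',np.polyfit(s[:,1],s[:,0],1).round(4),len(s))
f=Q[(abs(abs(Q[:,0])-33)<20)&(abs(Q[:,1])<35)];print('floor z',np.percentile(f[:,2],[5,50,95]))
for sx in(-33,33):
    c=Q[(abs(Q[:,0]-sx)<24)&(Q[:,2]>50)&(Q[:,1]>35)&(Q[:,1]<150)];print('used',sx,'y',np.percentile(c[:,1],[0,1,5,50,99]).round(1),'zmax',c[:,2].max())
    k=c[c[:,1]<c[:,1].min()+6];print('  back edge',k.mean(0).round(1))
t=Q[(Q[:,2]>118)&(Q[:,1]<0)];print('tab',t.mean(0).round(1),t[:,:2].min(0),t[:,:2].max(0))
for n,b in dict(fa=(345,145,398,180),fb=(325,205,380,238)).items(): print(n,rect(X,b,(30,52)),rect(X,b,(60,90)))
```

```text
walls ((0.00612640380859375, -15.507858276367188), (132.47132873535156, 114.28545379638672), 0.1255139857530594) 815
wall x [-66.1 -62.4 -58.4] slope [-2.80000e-03 -6.23233e+01] 135
wall x [-8.  -0.2  7.5] slope [ 0.0019 -0.2252] 273
wall x [57.8 61.6 65.8] slope [3.70000e-03 6.16518e+01] 142
floor z [43.7240898  46.56758306 49.46404568]
used -33 y [ 38.5  49.9  52.5  87.2 136.8] zmax 102.31538934014162
  back edge [-16.9  38.8  50.1]
used 33 y [ 37.9  48.3  52.2  86.1 136.9] zmax 102.81801295279895
  back edge [28.6 39.9 51.7]
tab [-24.  -84.1 491.6] [ -59.52785559 -122.34203581] [ 27.1862311  -53.30902951]
fa 0 0
fb 0 0
```

The dock frame is confirmed to about 0.2 mm and the used cassettes are out of the lanes. Now I fetch fresh_a at (583.6, −353.5), yaw −3°.

```bash
python3 -m inch '{"translation":[[0.5,-0.55,-0.1],[0.5,-0.55,-0.1],[0.5,-0.55,-0.1],[0.5,-0.55,-0.1],[0.5,-0.55,-0.1]],"angular":[[0,0,0.0175],[0,0,0.0175],[0,0,0.0175],[0,0,0.0175],[0,0,0.0175]]}' 0.2 30
python3 -m inch '{"translation":[[0.01,-0.52,-0.3],[0.01,-0.52,-0.3],[0.01,-0.52,-0.3],[0.01,-0.52,-0.3],[0.01,-0.52,-0.3]],"angular":[[0,0,0],[0,0,0],[0,0,0],[0,0,0],[0,0,0]]}'
python3 - <<'E'
from m import *
img,d,i=snap('wrist','w5.png');X=cloud(d,i)
o=manip.observe();print(o['position'],o['eef_rot'],o['gripper_width'])
M=((X[...,2]>60)&(X[...,2]<80)&(abs(X[...,0]-583)<40)&(abs(X[...,1]+353)<60)).astype(np.uint8)
n,l,s,c=cv2.connectedComponentsWithStats(M)
for k in range(1,n):
    if s[k,4]>60: Q=X[l==k];print(s[k],Q.mean(0).round(1),cv2.minAreaRect(np.ascontiguousarray(Q[:,:2].astype(np.float32))))
E
```

```text
time_s: 12.53
position: [580.6, -267.5, 201.4]
eef_rot: [-2.268, -2.167, -0.001]
ft_force: [-0.8, 0.4, -0.7]
gripper_width: 55.3
finger_force: 0.0
time_s: 12.95
position: [581.7, -344.6, 158.2]
eef_rot: [-2.269, -2.169, -0.001]
ft_force: [0.2, 0.8, 0.1]
gripper_width: 55.1
finger_force: 0.0
[ 582.57293399 -343.92782413  159.23215578] [-2.26786663 -2.17160207 -0.00246048] 55.100291087140036
[253 182  15  42 609] [ 588.6 -352.    72.1] ((588.7332763671875, -353.4457092285156), (39.165809631347656, 13.634490966796875), 87.32465362548828)
```

View pics/w5.png

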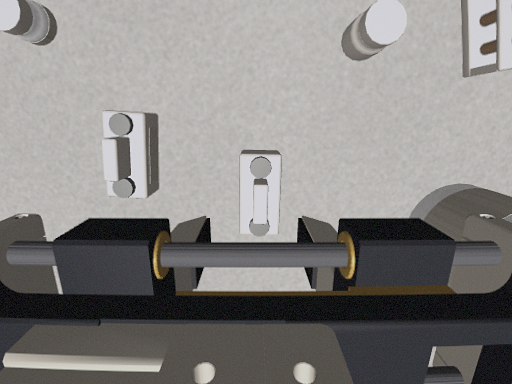

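The wrist view shows fresh_a centred at column 260 between the fingers, with fresh_b to the left. I lower and grip.

```bash
python3 -m inch '{"translation":[[0.023,-0.06,-0.15],[0.023,-0.06,-0.3],[0.023,-0.06,-0.45],[0.023,-0.06,-0.5],[0.023,-0.06,-0.5]],"angular":[[0,0,0],[0,0,0],[0,0,0],[0,0,0],[0,0,0]]}'
python3 -m inch '{"translation":[[0,0,-0.08],[0,0,-0.16],[0,0,-0.22],[0,0,-0.24],[0,0,-0.24]],"angular":[[0,0,0],[0,0,0],[0,0,0],[0,0,0],[0,0,0]]}'
python3 -m inch '{"translation":[[0,0,0],[0,0,0],[0,0,0],[0,0,0],[0,0,0]],"angular":[[0,0,0],[0,0,0],[0,0,0],[0,0,0],[0,0,0]]}' -1 25
python3 -m inch '{"translation":[[0,0,0],[0,0,0],[0,0,0],[0,0,0],[0,0,0]],"angular":[[0,0,0],[0,0,0],[0,0,0],[0,0,0],[0,0,0]]}'
```

```text
time_s: 13.42
position: [584.9, -353.3, 82.9]
eef_rot: [-2.267, -2.17, 0.0]
ft_force: [-0.5, 0.3, 0.5]
gripper_width: 55.3
finger_force: 0.0
time_s: 13.83
position: [584.8, -356.1, 47.0]
eef_rot: [-2.271, -2.168, 0.001]
ft_force: [-0.7, -0.7, -1.0]
gripper_width: 54.9
finger_force: 0.0
time_s: 14.25
position: [585.8, -356.6, 48.7]
eef_rot: [2.272, 2.168, 0.0]
ft_force: [-0.1, -0.3, -0.5]
gripper_width: 26.2
finger_force: 0.0
time_s: 14.67
position: [585.5, -356.4, 48.1]
eef_rot: [-2.272, -2.169, 0.0]
ft_force: [-0.0, -0.3, -1.6]
gripper_width: 13.4
finger_force: 25.0
```

```bash
python3 -m inch '{"translation":[[0,0,0.1],[0,0,0.35],[0,0,0.6],[0,0,0.85],[0,0,1]],"angular":[[0,0,0],[0,0,0],[0,0,0],[0,0,0],[0,0,0]]}'
python3 -m inch '{"translation":[[0,0.15,0],[-0.03,0.35,0.05],[-0.05,0.55,0.05],[-0.07,0.75,0.05],[-0.07,0.9,0.05]],"angular":[[0,0,0],[0,0,-0.01],[0,0,-0.023],[0,0,-0.023],[0,0,-0.023]]}'
python3 -m inch '{"translation":[[0,0.2,0],[-0.03,0.4,0],[-0.05,0.6,0],[-0.07,0.8,0],[-0.07,0.9,0]],"angular":[[0,0,0],[0,0,0],[0,0,0],[0,0,0],[0,0,0]]}'
python3 -m inch '{"translation":[[0,0.2,0],[-0.03,0.4,0],[-0.05,0.6,0],[-0.08,0.75,0],[-0.087,0.785,0]],"angular":[[0,0,0],[0,0,0],[0,0,0],[0,0,0],[0,0,0]]}'
python3 -m inch '{"translation":[[0,0,0],[0,0,-0.05],[0,0,-0.1],[0,0,-0.15],[0,0,-0.15]],"angular":[[0,0,0],[0,0,0],[0,0,0],[0,0,0],[0,0,0]]}'
python3 - <<'E'
from m import *
o=manip.observe();print(o['position'],o['eef_rot'],o['ft_force'])
img,d,i=snap('wrist','w6.png');X=cloud(d,i);np.savez('pics/w6.npz',X=X,d=d)
E
```

```text
time_s: 15.08
position: [587.5, -356.4, 204.1]
eef_rot: [2.268, 2.166, 0.003]
ft_force: [1.4, 0.1, -0.5]
gripper_width: 13.5
finger_force: 25.0
time_s: 15.5
position: [574.7, -218.2, 207.3]
eef_rot: [2.322, 2.116, 0.001]
ft_force: [0.7, 0.8, -0.7]
gripper_width: 13.9
finger_force: 25.0
time_s: 15.92
position: [563.9, -81.2, 207.2]
eef_rot: [-2.318, -2.12, -0.002]
ft_force: [-0.2, 1.0, -0.2]
gripper_width: 13.5
finger_force: 25.0
time_s: 16.33
position: [550.4, 37.3, 207.3]
eef_rot: [-2.316, -2.122, -0.003]
ft_force: [0.1, 0.4, -0.8]
gripper_width: 13.5
finger_force: 25.0
time_s: 16.75
position: [550.3, 29.3, 180.9]
eef_rot: [-2.325, -2.109, 0.005]
ft_force: [0.1, -0.7, -1.5]
gripper_width: 14.2
finger_force: 25.0
[550.33709037  29.30718343 180.88841442] [-2.32529551 -2.1093403   0.00469432] [ 0.07698397 -0.65093003 -1.5297251 ]
```

View pics/w6.png

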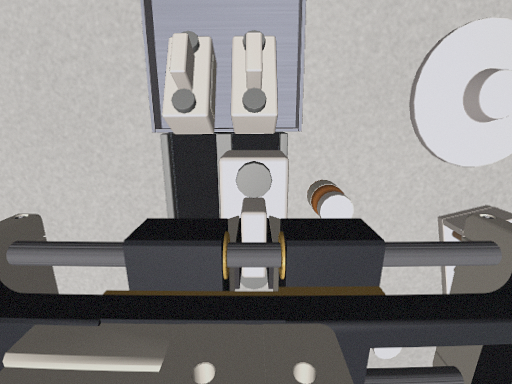

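The wrist view shows the held cassette (body columns 219–287, rows 150–220) over the right lane, with the dock walls visible beside and ahead of it. I measure both in the same camera.

```bash
cat > rel.py <<'E'
from m import *
import sys
def rel(fn,zb):
    X=np.load(fn)['X'];V=X.reshape(-1,3);r=V[:,:2]-[518.9,38.5]
    Q=np.c_[r@[.9956,-.0941],r@[.0941,.9956],V[:,2]]
    w=Q[(abs(Q[:,2]-59)<5)&(abs(Q[:,0])<80)&(Q[:,1]>-30)&(Q[:,1]<48)]
    print('walls hist',[(a,int(((w[:,0]>=a)&(w[:,0]<a+2)).sum())) for a in range(-76,78,2) if ((w[:,0]>=a)&(w[:,0]<a+2)).sum()>3])
    b=Q[(abs(Q[:,2]-zb)<4)&(Q[:,1]<60)&(Q[:,1]>0)&(abs(Q[:,0])<90)].astype(np.float32)
    print('body n',len(b),'z',np.median(b[:,2]),'x',np.percentile(b[:,0],[1,50,99]).round(1),'ymax',np.percentile(b[:,1],99).round(1),cv2.minAreaRect(np.ascontiguousarray(b[:,:2])))
    t=Q[(Q[:,2]>20)&(Q[:,2]<38)&(Q[:,1]>45)&(Q[:,1]<150)&(abs(Q[:,0])<95)]
    print('tray x',np.percentile(t[:,0],[.5,99.5]).round(1))
rel(sys.argv[1],float(sys.argv[2]))
E
python3 rel.py pics/w6.npz 175
```

```text
walls hist [(-66, 4), (-64, 90), (-62, 140), (-60, 130), (-58, 208), (-56, 28), (-6, 119), (-4, 49), (-2, 44), (0, 38), (2, 35), (4, 31), (6, 29), (8, 32), (60, 31), (62, 35), (64, 39), (66, 36)]
body n 2707 z 175.30835 x [11.9 33.9 55.1] ymax 41.4 ((33.451210021972656, 21.510448455810547), (40.096771240234375, 44.221439361572266), 89.7589111328125)
tray x [-82.8  87.1]
```

```bash
python3 -m inch '{"translation":[[0,0,-0.1],[0,0,-0.2],[0,0,-0.3],[0,0,-0.4],[0,0,-0.46]],"angular":[[0,0,0],[0,0,0],[0,0,0],[0,0,0],[0,0,0]]}'
python3 -m inch '{"translation":[[0,0,0],[0,0,0],[0,0,0],[0,0,0],[0,0,0]],"angular":[[0,0,0],[0,0,0],[0,0,0],[0,0,0],[0,0,0]]}'
python3 - <<'E'
from m import *
o=manip.observe();print(o['position'],o['eef_rot'],o['ft_force']);r=o['position'][:2]-[518.9,38.5];print('dock',r@[.9956,-.0941],r@[.0941,.9956])
img,d,i=snap('wrist','w7.png');X=cloud(d,i);np.savez('pics/w7.npz',X=X,d=d)
E
python3 rel.py pics/w7.npz 108
```

```text
time_s: 17.22
position: [550.9, 30.5, 112.7]
eef_rot: [-2.324, -2.112, 0.002]
ft_force: [-0.2, -0.5, -1.5]
gripper_width: 14.0
finger_force: 25.0
time_s: 17.63
position: [552.2, 31.4, 115.1]
eef_rot: [2.323, 2.113, 0.002]
ft_force: [-0.2, -1.5, -0.6]
gripper_width: 13.5
finger_force: 25.0
[552.24791676  31.37711382 115.10939504] [2.32348731e+00 2.11283525e+00 1.79856506e-03] [-0.21343498 -1.48181718 -0.58826426]
dock 33.871449516045786 -3.953506517285286
walls hist [(-64, 120), (-62, 186), (-60, 194), (-58, 222), (-56, 197), (-6, 157), (-4, 187), (-2, 176), (0, 185), (2, 182), (4, 184), (6, 108), (8, 45), (58, 4), (60, 44), (62, 79), (64, 185), (66, 166)]
body n 2704 z 109.55087 x [13.5 35.2 56.7] ymax 43.7 ((35.1243896484375, 23.935564041137695), (39.875980377197266, 44.21498489379883), 89.89698791503906)
tray x [-82.6  87. ]
```

The held cassette (35.1) and the lane centre (34.9) agree in the wrist camera. I lower it in.

```bash
python3 -m inch '{"translation":[[0,0,-0.03],[0,0,-0.06],[0,0,-0.09],[0,0,-0.12],[0,0,-0.13]],"angular":[[0,0,0],[0,0,0],[0,0,0],[0,0,0],[0,0,0]]}'
python3 -m inch '{"translation":[[0,0,-0.005],[0,0,-0.01],[0,0,-0.015],[0,0,-0.015],[0,0,-0.015]],"angular":[[0,0,0],[0,0,0],[0,0,0],[0,0,0],[0,0,0]]}'
```

```text
time_s: 18.1
position: [550.9, 31.2, 93.6]
eef_rot: [-2.323, -2.113, 0.002]
ft_force: [-0.1, -0.4, -1.1]
gripper_width: 13.5
finger_force: 25.0
time_s: 18.52
position: [551.6, 31.3, 92.9]
eef_rot: [2.324, 2.114, -0.0]
ft_force: [-1.6, -0.1, 5.5]
gripper_width: 13.7
finger_force: 25.0
```

Floor contact at the expected height. I release, lift and go to fresh_b.

```bash
python3 -m inch '{"translation":[[0,0,0],[0,0,0],[0,0,0],[0,0,0],[0,0,0]],"angular":[[0,0,0],[0,0,0],[0,0,0],[0,0,0],[0,0,0]]}' -0.35
python3 -m inch '{"translation":[[0,0,0.1],[0,0,0.3],[0,0,0.55],[0,0,0.8],[0,0,0.9]],"angular":[[0,0,0],[0,0,0],[0,0,0],[0,0,0],[0,0,0]]}'
python3 -m inch '{"translation":[[-0.2,-0.8,0],[-0.2,-0.8,0],[-0.2,-0.8,0],[-0.2,-0.8,0],[-0.2,-0.8,0]],"angular":[[0,0,-0.0125],[0,0,-0.0125],[0,0,-0.0125],[0,0,-0.0125],[0,0,-0.0125]]}' 0.2
python3 -m inch '{"translation":[[-0.2,-0.7,0],[-0.2,-0.7,0],[-0.2,-0.7,0],[-0.2,-0.7,0],[-0.2,-0.7,0]],"angular":[[0,0,0],[0,0,0],[0,0,0],[0,0,0],[0,0,0]]}'
python3 -m inch '{"translation":[[-0.28,-0.7,-0.4],[-0.28,-0.7,-0.4],[-0.28,-0.7,-0.4],[-0.28,-0.7,-0.4],[-0.28,-0.7,-0.4]],"angular":[[0,0,0],[0,0,0],[0,0,0],[0,0,0],[0,0,0]]}'
python3 -m inch '{"translation":[[0,0,0],[0,0,0],[0,0,0],[0,0,0],[0,0,0]],"angular":[[0,0,0],[0,0,0],[0,0,0],[0,0,0],[0,0,0]]}'
python3 - <<'E'
from m import *
img,d,i=snap('wrist','w8.png');X=cloud(d,i)
o=manip.observe();print(o['position'],o['eef_rot'],o['gripper_width'])
M=((X[...,2]>60)&(X[...,2]<80)&(abs(X[...,0]-447)<40)&(abs(X[...,1]+304)<60)).astype(np.uint8)
n,l,s,c=cv2.connectedComponentsWithStats(M)
for k in range(1,n):
    if s[k,4]>60: Q=X[l==k];print(s[k],Q.mean(0).round(1),cv2.minAreaRect(np.ascontiguousarray(Q[:,:2].astype(np.float32))))
img,d,i=snap('top','t8.png');X=cloud(d,i);V=X[130:250,150:250].reshape(-1,3);r=V[:,:2]-[518.9,38.5];Q=np.c_[r@[.9956,-.0941],r@[.0941,.9956],V[:,2]]
b=Q[(abs(Q[:,2]-88)<5)&(abs(Q[:,0]-33)<26)&(abs(Q[:,1])<52)].astype(np.float32);print('placed a',np.median(b[:,2]),cv2.minAreaRect(np.ascontiguousarray(b[:,:2])))
E
```

```text
time_s: 18.93
position: [551.6, 31.4, 92.4]
eef_rot: [-2.324, -2.114, -0.0]
ft_force: [0.1, -0.3, 0.1]
gripper_width: 29.6
finger_force: 0.0
time_s: 19.35
position: [553.9, 32.7, 233.4]
eef_rot: [2.32, 2.112, 0.009]
ft_force: [1.5, -0.7, -0.2]
gripper_width: 29.6
finger_force: 0.0
time_s: 19.77
position: [520.9, -92.3, 228.2]
eef_rot: [2.358, 2.075, -0.001]
ft_force: [-0.6, 1.0, -0.4]
gripper_width: 54.5
finger_force: 0.0
time_s: 20.18
position: [491.7, -193.9, 228.0]
eef_rot: [2.354, 2.081, 0.001]
ft_force: [0.6, 1.0, 0.0]
gripper_width: 55.1
finger_force: 0.0
time_s: 20.6
position: [448.8, -298.5, 166.4]
eef_rot: [-2.351, -2.079, -0.0]
ft_force: [0.1, 1.3, 0.8]
gripper_width: 55.3
finger_force: 0.0
time_s: 21.02
position: [450.4, -297.8, 168.1]
eef_rot: [2.349, 2.085, 0.0]
ft_force: [1.1, -0.0, 0.1]
gripper_width: 55.1
finger_force: 0.0
[ 450.17071297 -298.01602885  167.94407697] [2.34961656e+00 2.08427964e+00 2.10654338e-04] 54.999496135194725
[247 177  14  41 558] [ 451.1 -302.9   72.1] ((450.9031066894531, -304.4071044921875), (39.33332443237305, 13.171963691711426), 83.07123565673828)
placed a 88.09635 ((32.289920806884766, -1.3352928161621094), (90.85107421875, 44.13774871826172), 89.84896850585938)
```

fresh_a is placed well: dock frame x 32.3, y −1.3, flat and aligned. Now I grip fresh_b.

```bash
python3 -m inch '{"translation":[[-0.007,-0.043,-0.15],[-0.007,-0.043,-0.3],[-0.007,-0.043,-0.45],[-0.007,-0.043,-0.55],[-0.007,-0.043,-0.58]],"angular":[[0,0,0],[0,0,0],[0,0,0],[0,0,0],[0,0,0]]}'
python3 -m inch '{"translation":[[0,0,-0.07],[0,0,-0.14],[0,0,-0.19],[0,0,-0.22],[0,0,-0.22]],"angular":[[0,0,0],[0,0,0],[0,0,0],[0,0,0],[0,0,0]]}'
python3 -m inch '{"translation":[[0,0,0],[0,0,0],[0,0,0],[0,0,0],[0,0,0]],"angular":[[0,0,0],[0,0,0],[0,0,0],[0,0,0],[0,0,0]]}' -1 25
python3 -m inch '{"translation":[[0,0,0],[0,0,0],[0,0,0],[0,0,0],[0,0,0]],"angular":[[0,0,0],[0,0,0],[0,0,0],[0,0,0],[0,0,0]]}'
```

```text
time_s: 21.53
position: [446.9, -304.2, 78.1]
eef_rot: [-2.349, -2.08, 0.001]
ft_force: [-0.5, -0.2, -0.5]
gripper_width: 55.3
finger_force: 0.0
time_s: 21.95
position: [448.1, -304.9, 46.7]
eef_rot: [-2.351, -2.082, 0.0]
ft_force: [0.4, 0.8, -0.3]
gripper_width: 55.6
finger_force: 0.0
time_s: 22.37
position: [448.7, -305.3, 47.8]
eef_rot: [2.351, 2.083, 0.0]
ft_force: [-0.6, -0.5, -0.6]
gripper_width: 26.3
finger_force: 0.0
time_s: 22.78
position: [448.5, -305.1, 47.4]
eef_rot: [-2.352, -2.083, 0.0]
ft_force: [0.7, -0.1, -0.6]
gripper_width: 14.4
finger_force: 25.0
```

```bash
python3 -m inch '{"translation":[[0,0,0.1],[0,0,0.35],[0,0,0.6],[0,0,0.85],[0,0,1]],"angular":[[0,0,0],[0,0,0],[0,0,0],[0,0,0],[0,0,0]]}'
python3 -m inch '{"translation":[[0,0.15,0],[0.02,0.35,0.05],[0.04,0.55,0.05],[0.07,0.7,0.05],[0.08,0.766,0.05]],"angular":[[0,0,0],[0,0,0.005],[0,0,0.0125],[0,0,0.0125],[0,0,0.0125]]}'
python3 -m inch '{"translation":[[0.02,0.2,0],[0.04,0.4,0],[0.06,0.6,0],[0.08,0.766,0],[0.08,0.766,0]],"angular":[[0,0,0],[0,0,0],[0,0,0],[0,0,0],[0,0,0]]}'
python3 -m inch '{"translation":[[0.02,0.2,0],[0.04,0.4,0],[0.06,0.6,0],[0.093,0.72,0],[0.093,0.766,0]],"angular":[[0,0,0],[0,0,0],[0,0,0],[0,0,0],[0,0,0]]}'
python3 -m inch '{"translation":[[0,0,0],[0,0,-0.1],[0,0,-0.2],[0,0,-0.3],[0,0,-0.4]],"angular":[[0,0,0],[0,0,0],[0,0,0],[0,0,0],[0,0,0]]}'
python3 -m inch '{"translation":[[0,0,-0.06],[0,0,-0.12],[0,0,-0.16],[0,0,-0.19],[0,0,-0.19]],"angular":[[0,0,0],[0,0,0],[0,0,0],[0,0,0],[0,0,0]]}'
python3 - <<'E'
from m import *
o=manip.observe();print(o['position'],o['eef_rot'],o['ft_force']);r=o['position'][:2]-[518.9,38.5];print('dock',r@[.9956,-.0941],r@[.0941,.9956])
img,d,i=snap('wrist','w9.png');X=cloud(d,i);np.savez('pics/w9.npz',X=X,d=d)
E
sed -i 's/(Q\[:,1\]>0)&(abs(Q\[:,0\])<90)/(Q[:,1]>0)\&(abs(Q[:,0]+33)<30)/' rel.py; python3 rel.py pics/w9.npz 110
```

```text
time_s: 23.2
position: [449.8, -305.2, 200.9]
eef_rot: [2.349, 2.082, 0.001]
ft_force: [0.6, -1.3, -1.3]
gripper_width: 13.9
finger_force: 25.0
time_s: 23.62
position: [460.8, -186.3, 205.2]
eef_rot: [-2.319, -2.119, -0.001]
ft_force: [1.1, 0.9, -1.5]
gripper_width: 13.7
finger_force: 25.0
time_s: 24.03
position: [472.9, -69.8, 205.3]
eef_rot: [-2.316, -2.121, -0.003]
ft_force: [0.2, 0.5, -1.4]
gripper_width: 13.9
finger_force: 25.0
time_s: 24.45
position: [487.1, 42.4, 205.2]
eef_rot: [-2.32, -2.118, -0.003]
ft_force: [0.4, 0.6, -2.2]
gripper_width: 14.1
finger_force: 25.0
time_s: 24.87
position: [486.3, 36.8, 143.9]
eef_rot: [2.327, 2.11, -0.003]
ft_force: [0.2, 0.2, -2.6]
gripper_width: 13.9
finger_force: 25.0
time_s: 25.28
position: [486.1, 39.1, 115.9]
eef_rot: [-2.324, -2.113, 0.001]
ft_force: [-0.2, 0.9, -1.9]
gripper_width: 13.9
finger_force: 25.0
[486.13873436  39.14609057 115.87819892] [-2.32417149e+00 -2.11278302e+00  1.19349374e-03] [-0.23190047  0.89978586 -1.86422319]
dock -32.677913197424516 -2.4395873269945594
walls hist [(-64, 160), (-62, 170), (-60, 51), (-58, 43), (-8, 7), (-6, 44), (-4, 118), (-2, 170), (0, 182), (2, 178), (4, 172), (6, 179), (8, 161), (10, 87), (12, 78), (14, 5), (58, 16), (60, 25), (62, 24), (64, 25), (66, 20)]
body n 2550 z 110.97557 x [-53.  -30.7  -9.8] ymax 43.1 ((-31.452991485595703, 24.365976333618164), (44.11729049682617, 37.95853805541992), 0.07126044481992722)
tray x [-83.1  86.7]
```

```bash
python3 -m inch '{"translation":[[0,0,-0.03],[0,0,-0.06],[0,0,-0.09],[0,0,-0.12],[0,0,-0.14]],"angular":[[0,0,0],[0,0,0],[0,0,0],[0,0,0],[0,0,0]]}'
python3 -m inch '{"translation":[[0,0,-0.005],[0,0,-0.01],[0,0,-0.015],[0,0,-0.018],[0,0,-0.018]],"angular":[[0,0,0],[0,0,0],[0,0,0],[0,0,0],[0,0,0]]}'
```

```text
time_s: 25.75
position: [486.2, 39.5, 94.9]
eef_rot: [-2.324, -2.114, 0.001]
ft_force: [0.2, -1.6, -1.6]
gripper_width: 14.1
finger_force: 25.0
time_s: 26.17
position: [486.6, 39.6, 92.8]
eef_rot: [2.324, 2.114, 0.0]
ft_force: [0.0, 0.3, -1.3]
gripper_width: 14.1
finger_force: 25.0
```

```bash
python3 -m inch '{"translation":[[0,0,-0.003],[0,0,-0.006],[0,0,-0.008],[0,0,-0.008],[0,0,-0.008]],"angular":[[0,0,0],[0,0,0],[0,0,0],[0,0,0],[0,0,0]]}'
python3 -m inch '{"translation":[[0,0,0],[0,0,0],[0,0,0],[0,0,0],[0,0,0]],"angular":[[0,0,0],[0,0,0],[0,0,0],[0,0,0],[0,0,0]]}' -0.35
python3 -m inch '{"translation":[[0,0,0.1],[0,0,0.3],[0,0,0.55],[0,0,0.8],[0,0,0.9]],"angular":[[0,0,0],[0,0,0],[0,0,0],[0,0,0],[0,0,0]]}'
python3 -m inch '{"translation":[[-0.2,-1,0.1],[-0.2,-1,0.1],[-0.2,-1,0.1],[-0.2,-1,0.1],[-0.2,-1,0.1]],"angular":[[0,0,0],[0,0,0],[0,0,0],[0,0,0],[0,0,0]]}'
python3 -m inch '{"translation":[[0,-0.6,0.1],[0,-0.6,0.1],[0,-0.6,0.1],[0,-0.6,0.1],[0,-0.6,0.1]],"angular":[[0,0,0],[0,0,0],[0,0,0],[0,0,0],[0,0,0]]}'
python3 - <<'E'
from m import *
img,d,i=snap('top','t9.png');X=cloud(d,i);V=X[130:250,80:250].reshape(-1,3);r=V[:,:2]-[518.9,38.5];Q=np.c_[r@[.9956,-.0941],r@[.0941,.9956],V[:,2]]
for s in(-33,33):
    b=Q[(abs(Q[:,2]-88)<5)&(abs(Q[:,0]-s)<26)&(abs(Q[:,1])<50)].astype(np.float32);print('placed',s,np.median(b[:,2]),cv2.minAreaRect(np.ascontiguousarray(b[:,:2])))
for n,bx in dict(far=(210,132,235,158),mid=(292,102,320,130),near=(282,252,306,276)).items(): print(n,rect(X,bx,(25,80)))
m=(Q[:,2]>12)&(Q[:,2]<36)&(Q[:,1]>45)&(abs(Q[:,0])<110)&(Q[:,1]<240);print('tray',cv2.minAreaRect(Q[:,:2][m].astype(np.float32)))
s,_,_=snap('side','s9.png')
cv2.imwrite('pics/c9.png',np.hstack([cv2.resize(s[160:350,180:330],None,fx=2.6,fy=3),cv2.resize(img[130:250,85:245],None,fx=2.5,fy=4.75)]))
E
```

```text
time_s: 26.58
position: [486.8, 39.6, 92.4]
eef_rot: [2.324, 2.113, -0.0]
ft_force: [-2.3, -0.8, 7.1]
gripper_width: 14.0
finger_force: 25.0
time_s: 27.0
position: [486.5, 39.6, 91.5]
eef_rot: [-2.324, -2.114, -0.0]
ft_force: [-1.1, -0.6, 0.4]
gripper_width: 29.8
finger_force: 0.0
time_s: 27.42
position: [488.6, 40.7, 230.8]
eef_rot: [2.321, 2.112, 0.007]
ft_force: [0.2, -0.2, 1.4]
gripper_width: 30.0
finger_force: 0.0
time_s: 27.83
position: [455.0, -117.9, 241.6]
eef_rot: [2.334, 2.101, -0.004]
ft_force: [-0.2, -0.5, 0.8]
gripper_width: 30.2
finger_force: 0.0
time_s: 28.25
position: [456.5, -200.1, 256.3]
eef_rot: [-2.325, -2.112, -0.001]
ft_force: [-0.1, 0.7, 0.0]
gripper_width: 29.7
finger_force: 0.0
placed -33 87.91047 ((-33.1095085144043, -1.1656875610351562), (44.192874908447266, 90.9017333984375), 0.029846105724573135)
placed 33 88.01476 ((32.15022659301758, -1.4449462890625), (44.15717315673828, 90.62930297851562), 0.053470510989427567)
far (array([632.2,  -4.5]), array([36.2, 39.7]), 34.3, array([630. ,  -5.2,  62.4], dtype=float32), 276)
mid (array([ 696. , -199.5]), array([37.9, 38.2]), 36.1, array([ 693.9, -197.6,   58.3], dtype=float32), 283)
near (array([ 357.2, -164. ]), array([36. , 35.2]), 42.7, array([ 358. , -164. ,   50.4], dtype=float32), 219)
tray ((-0.8254776000976562, 129.1185760498047), (170.81185913085938, 161.56265258789062), 0.4555468261241913)
```

View pics/c9.png

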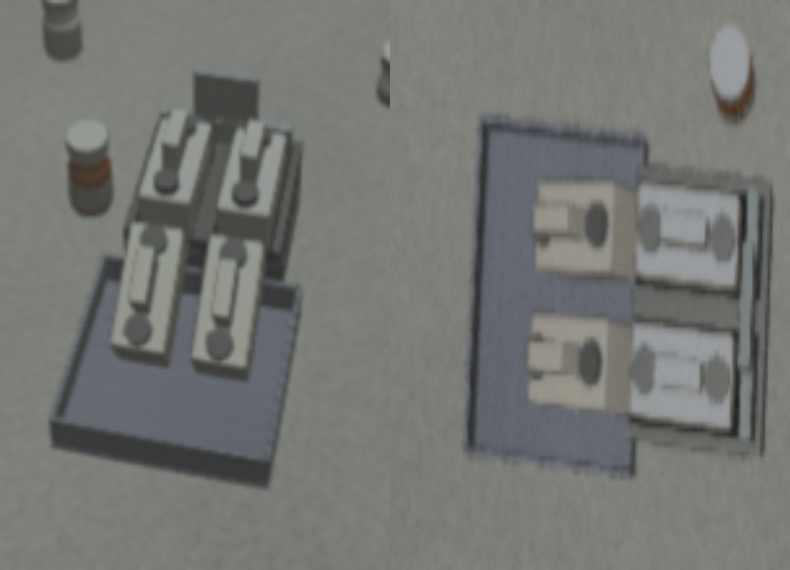

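Both fresh cassettes stand flat and aligned in the lanes (y about −1.3). The used ones rest in the tray, the jars have not moved and the slide is back. I hand the job in.

```bash
python3 -c "
from plant import manip
print(manip.finish_job())"
```

```text
the job is handed in; nothing more can be done
None
```

I handed the job in at about 28 s: tray flush to the dock, both used cassettes ejected into it (nose-down, rear ends leaning at the mouth), slide sprung back, both fresh cassettes flat in their lanes, jars unmoved; no verdict was returned.

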